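Roll the blue-banded lens tube to the yellow line

TASK

Two spare lens tubes lie on the white inspection board. By pushing its side, roll the tube with the blue band along the board until it rests on the yellow tape line, lying along the line, without letting it run past the line or lifting it off the board. Leave the red-banded tube where it is.

Things in the scene. Friction and masses are not known exactly. Their poses are not given: they have to be found in the camera images.
- blue_tube: Loose lens tube to roll: a plain black cylinder 36 mm in diameter and 90 mm long, about 0.16 kg, with a blue band round its middle and a bare metal band near each end. Origin at its centre (on its axis, 18 mm above the board's top); x runs along its axis, y and z turn with it as it rolls. It lies roughly parallel to the tape lines, within 30 mm of midway between them. It rolls with some resistance: released at 0.1 m/s it coasts under 1 cm, at 0.2 m/s about 3 cm.
- yellow_line: The yellow tape line to roll to: flat tape 14 mm wide and 262 mm long, under 1 mm thick, stuck straight across the white board 130 mm to one side of the board's middle, on either side by chance; a green line, not listed, lies 130 mm to the other side. Origin at its centre, on the board's top; x runs along the line, y across it.
- red_tube: The other lens tube, the same but with a red band; it lies beside the blue one, the two roughly end to end, about 50 mm clear between their ends. Must be left alone. Origin at its centre, x along its axis.
- board: Fixed white inspection board with a black edge, 270 mm (its x) by 380 mm (its y) and 12 mm thick, lying flat on the bench. Origin at the centre of its underside, on the bench; its top is 12 mm above that. Its x runs along the tape lines, its y is the rolling direction.
Mind the look-alikes: they are no part of the job. Leave any brown or green look-alike of the blue_tube alone.

How it is judged:
On the way:
1. the blue-banded tube is rolling: it has turned over on its way (angle between blue_tube's own z axis and vertical above 1.5 rad), for 0.05 s.
At the end, for the whole second after the job is handed in: The blue-banded tube rests on the board with its centre within 15 mm of the middle of the yellow line (measured across it; along it, within 110 mm of its centre) and its axis within 12 degrees of it. The red-banded tube is within 15 mm of where it began (y of blue_tube in the frame of yellow_line between -0.015 and 0.015 m and x of blue_tube in the frame of yellow_line between -0.11 and 0.11 m and z of blue_tube in the frame of yellow_line below 0.024 m and angle between the x axis of blue_tube and the x axis of yellow_line, either way round below 0.21 rad and linear speed of blue_tube below 0.01 m/s and distance of red_tube from where it was at the start of the episode below 0.015 m); the robot touches nothing.
It fails at once if the blue-banded tube overran: its centre went more than 22 mm beyond a tape line (y of blue_tube in the frame of board above 0.152 m or y of blue_tube in the frame of board below -0.152 m).
It fails at once if the blue-banded tube was lifted more than 12 mm off the board (z of blue_tube in the frame of board above 0.042 m).
It fails at once if the red-banded tube was moved more than 15 mm (distance of red_tube from where it was at the start of the episode above 0.015 m).
It also fails if it takes over 38 s, if anything falls off the work surface, if the arm or the gripper's body presses on something with over 40 N, if the wrist force passes 120 N, or if a joint passes its speed limit or range.

ROBOT

A 7-joint arm with a two-finger parallel gripper is mounted at the origin on the work surface. World frame = base frame: x ahead of the robot, y to its left, z up, the work surface at z = 0. Lengths are in m, angles in rad, forces in N, time in s.
With the tool pointing down it reaches from about 0.425 to 0.925 m from the base axis. Payload 6.8 kg.
Tool frame: the origin (TCP) lies midway between the tips of the shut fingers; the grasp point (between the pads) lies r.grip_point_offset behind it (r.grip_point_offset is the distance from the TCP to the grasp point, in m); z points along the fingers, y is the direction in which the jaws open and shut (so a half turn about z gives the same grasp; the last joint's range is limited). The gripper opens to 85 mm and grips with 20 to 120 N. Pads are 22 mm wide; open, the fingers measure 114 mm over their backs; the gripper's body (76 mm by 85 mm) begins 54 mm behind the grasp point. The pads swing forward as they close: fully open they stand 13 mm farther back than shut.
Start: joints at [1.238, 0.477, 0.022, 1.555, -0.011, 1.109, -0.083], TCP at [0.15, -0.658, 0.231] pointing down, gripper open.
Joint ranges: [-2.96, 2.96], [-0.34, 2.1], [-1.41, 1.46], [0.24, 2.44], [-1.37, 4.51], [0.17, 1.92], [-2.96, 2.96]. Speed limits (rad/s): [2.39, 2.39, 3.14, 3.14, 3.14, 3.14, 3.14].

INTERFACE

Orientations are given as a rotation vector (axis times angle).
In Python, from bench import r gives the robot as it stands. The module is installed in compiled form; this text tells all that it offers.
- The arm moves only by the tool play_rows, never from a script. Its argument "deltas" is a list of rows, each a list of 3 entries, a list of its own where there are three numbers: the finger opening in mm, from 0 to 85.4, then the shift along the tool's x, y, z in mm, then the turn, a rotation vector about the tool's x, y, z in rad. A call has 1 to 8 rows; each row is the pose to reach, as a shift and turn from the pose measured when the call began, along the tool's axes at that moment; what a row does not reach only later rows make up. A row lasts 1/8 s, in which the tool goes at most 62.5 mm and 10.7 degrees, less where a joint would pass 70% of its speed; a pose out of reach is approached as far as the arm can. A call with a gripper value outside its range is refused whole. The fingers move at their own pace and stop on an object; "squeeze" is the grip in N (left out, the last holds). Time passes only in rows, so rows that repeat a pose let the fingers close. It gives the time, the measured TCP pose, the force and the opening at its end, in the units of the state.
- r.get_obs(): the state, without advancing time (a new reading comes with each control period).
- r.grab_frame(name): name is "scene" or "top" or "wrist"; returns (picture, depth): 480x640x3 uint8, red, green, blue; 480x640 float32, m along the optical axis (not along the pixel's ray), 0 where there is no reading.
- r.camera_model(name): a dict with "mtx" (3x3 intrinsics, pixels), "rvec" (rotation vector, rad) and "tvec" (3), from world to camera coordinates, as OpenCV has them; the wrist camera has in their place "T_tool_cam" (4x4, takes a point from camera to tool coordinates, whose origin is the TCP and whose axes are the flange's). Camera axes: x right, y down, z forward; pixel columns grow to the right and rows downward; lengths in m; the calibration is good to about 2 mm. A picture is of the moment at which its call begins: read the wrist's pose just before it. camera_model takes no time and is no camera call.
- r.hand_in(): hands the job in, once; it reports no verdict.
The state is a dict: "clock": time; "joints": joint angles; "qvel": joint speeds; "tau": joint torques, N m; "tcp_pos": TCP position; "orientation": TCP orientation; "contact_force": force on the tool from outside, world axes, zero at the start; "moment": the same for the moment, N m; "grip_width": finger opening in m.
Only numpy, scipy, OpenCV 4.12 (cv2) and the standard library are available. Lean on these libraries where they do the work, as an engineer would, in place of code of your own. Each camera call takes 0.05 s, during which the arm holds its last target. There are 200 camera calls.

## Working session

There is one attempt and no reset: what is moved stays moved. The work goes in short steps, Python scripts to look and compute and a tool call to move; the robot and the scene stay as the last step left them, time stands still between calls to the robot, and variables do not carry over. Pictures are saved under pics/ and viewed, about 8 in all and at most 12, crops included, and the job is handed in when it is done.

Besides the shell and the picture viewer there is one more tool, called after "Call:" by a JSON object that holds its "name" and its "arguments", one argument or row to a line. play_rows: Moves the arm, as the interface text tells. Its arguments: {"type":"object","properties":{"deltas":{"type":"array"},"squeeze":{"type":"number"}},"required":["deltas"]}

```bash
mkdir -p pics
cat > h.py <<'E'
import numpy as np,cv2
from bench import r
def snap(n,f):
    p,d=r.grab_frame(n); cv2.imwrite('pics/'+f,p[:,:,::-1]); np.save('pics/'+f+'.npy',d); return p,d
def px2w(n,u,v,z):
    m=r.camera_model(n);R=cv2.Rodrigues(np.array(m['rvec'],float))[0];t=np.array(m['tvec'],float).ravel()
    ray=R.T@np.linalg.inv(m['mtx'])@np.array([u,v,1.]);c=-R.T@t
    return c+ray*(z-c[2])/ray[2]
def px2wd(n,u,v,d):
    m=r.camera_model(n);R=cv2.Rodrigues(np.array(m['rvec'],float))[0];t=np.array(m['tvec'],float).ravel()
    return R.T@(np.linalg.inv(m['mtx'])@np.array([u,v,1.])*d-t)
E
python3 - <<'E'
from h import *
o=r.get_obs();print(o['clock'],o['tcp_pos'],o['orientation'],r.grip_point_offset)
print(cv2.Rodrigues(np.array(o['orientation'],float))[0].round(3))
snap('top','top1.png')
snap('scene','scene1.png')
E
```

```text
0.0 [ 0.15028095 -0.65744961  0.23030829] [-3.11995916e+00 -3.52194789e-01  6.12175036e-04] 0.0187
[[ 0.975  0.223 -0.001]
 [ 0.223 -0.975  0.002]
 [-0.    -0.002 -1.   ]]
```

View pics/top1.png

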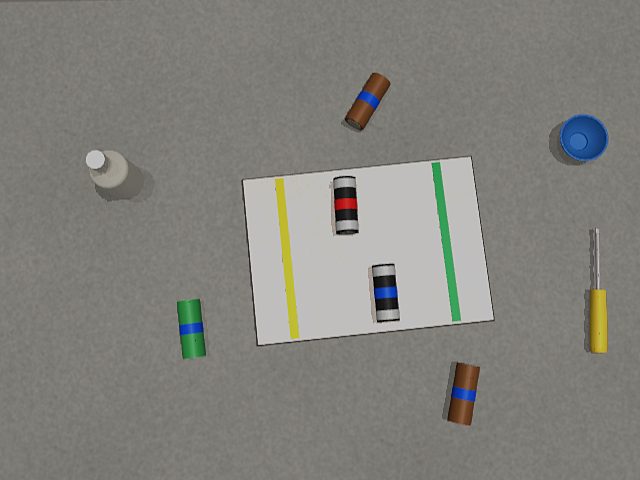

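View pics/scene1.png

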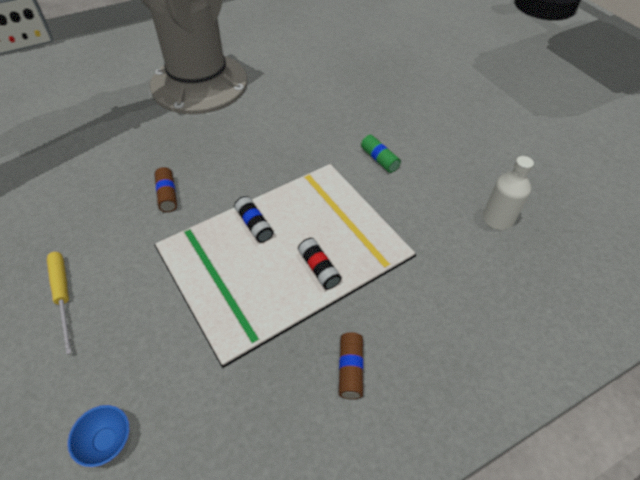

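Top view: the blue tube is centred near (385,293), the red one near (346,205). The yellow line runs (279,179)–(295,338), on the left, and the green one (436,163)–(457,321). The scene view agrees.

Run:
```python
from h import *
P={'bl_end1':(384,264.5,.030),'bl_end2':(388,321.5,.030),'bl_c':(385.5,293,.030),'red1':(344.5,177,.03),'red2':(346.5,234.5,.03),'y1':(279.5,179,.012),'y2':(295,338,.012),'g1':(436,163,.012),'g2':(456.5,321,.012),'c1':(243,180,.012),'c2':(472,156,.012),'c3':(494,320,.012),'c4':(258,346,.012),'brown':(463,394,.018),'greent':(191,328,.018)}
W={k:px2w('top',*v) for k,v in P.items()}
for k,v in W.items(): print(k,v.round(4))
d=np.load('pics/top1.png.npy')
for u,v in [(385,293),(345,205),(330,280),(200,420)]: print(u,v,px2wd('top',u,v,np.median(d[v-1:v+2,u-1:u+2])).round(4))
print('camera',(-cv2.Rodrigues(np.array(r.camera_model('top')['rvec'],float))[0].T@np.array(r.camera_model('top')['tvec'],float).ravel()).round(3))
# silhouette of blue tube: blue band columns
p=cv2.imread('pics/top1.png').astype(int)
m=((p[:,:,0]>120)&(p[:,:,2]<90)&(p[:,:,1]<110)).astype(np.uint8); n,_,s,c=cv2.connectedComponentsWithStats(m)
for i in range(1,n):
    if s[i][4]>30: print(s[i],c[i].round(1),px2w('top',*c[i],.03).round(4))
# scene view check of blue centre and yellow ends
ds=np.load('pics/scene1.png.npy')
for u,v in [(252,215),(317,260)]: print('sc',px2wd('scene',u,v,ds[v,u]).round(4))
for u,v in [(308,177),(386,264)]: print('scY',px2w('scene',u,v,.012).round(4))
y=W['y2']-W['y1'];y=y/np.linalg.norm(y);n=np.array([-y[1],y[0],0]);
print('line dir',y,'ang',np.degrees(np.arctan2(y[1],y[0])),'n',n,'tube ang',[np.degrees(np.arctan2(*(W[b]-W[a])[1::-1])) for a,b in (('bl_end1','bl_end2'),('red1','red2'))])
for k in ['bl_c','bl_end1','bl_end2','red1','red2','g1','g2','brown','greent']:
    e=W[k]-(W['y1']+W['y2'])/2; print(k,'along',(e@y).round(4),'across',(e@n).round(4))
```

```text
bl_end1 [ 0.5261 -0.0639  0.03  ]
bl_end2 [ 0.4363 -0.0671  0.03  ]
bl_c [ 0.4809 -0.0647  0.03  ]
red1 [ 0.6693 -0.0048  0.03  ]
red2 [ 0.5754 -0.0056  0.03  ]
y1 [0.6722 0.1014 0.012 ]
y2 [0.4131 0.08   0.012 ]
g1 [ 0.694  -0.1576  0.012 ]
g2 [ 0.4346 -0.1788  0.012 ]
c1 [0.6717 0.1615 0.012 ]
c2 [ 0.7046 -0.2178  0.012 ]
c3 [ 0.435  -0.2389  0.012 ]
c4 [0.4017 0.1391 0.012 ]
brown [ 0.3213 -0.182   0.018 ]
greent [0.4323 0.2446 0.018 ]
385 293 [ 0.4803 -0.0619  0.0476]
345 205 [ 0.62   -0.0035  0.0483]
330 280 [0.5043 0.0221 0.012 ]
200 420 [0.2876 0.2328 0.0016]
camera [0.446 0.046 1.014]
[358  91  21  18 199] [368.8  98.4] [ 0.8006 -0.0482  0.03  ]
[ 560  114   49   47 1393] [581.2 137.6] [ 0.7273 -0.3931  0.03  ]
[375 287  23  12 231] [386.  292.2] [ 0.4821 -0.0655  0.03  ]
[180 322  23  13 228] [190.5 328.2] [0.4322 0.243  0.03  ]
[453 387  23  15 234] [464.3 394. ] [ 0.3228 -0.1813  0.03  ]
sc [ 0.4859 -0.0666  0.0459]
sc [ 0.6257 -0.0102  0.0449]
scY [0.4193 0.0811 0.012 ]
scY [0.6696 0.1029 0.012 ]
line dir [-0.99660151 -0.08237376  0.        ] ang -175.2749776306035 n [ 0.08237376 -0.99660151  0.        ] tube ang [np.float64(-177.96034796941265), np.float64(-179.54753255942634)]
bl_c along 0.0743 across 0.1498
bl_end1 along 0.0292 across 0.1527
bl_end2 along 0.119 across 0.1485
red1 along -0.1184 across 0.1056
red2 along -0.0247 across 0.0986
g1 along -0.1304 across 0.26
g2 along 0.1298 across 0.2597
brown along 0.2431 across 0.2535
greent along 0.0973 across -0.1624
```

Call:
{"name": "play_rows", "arguments": {
  "deltas": [
    [40, [44, -45, 0], [0, 0, -0.14]],
    [40, [89, -90, 0], [0, 0, -0.28]],
    [40, [133, -135, 0], [0, 0, -0.42]],
    [40, [178, -180, 0], [0, 0, -0.56]],
    [40, [222, -225, 0], [0, 0, -0.7]],
    [40, [267, -269, 0], [0, 0, -0.84]],
    [40, [311, -314, 0], [0, 0, -0.98]],
    [40, [356, -359, 0], [0, 0, -1.12]]
  ]
}}

```text
clock: 1.1
tcp_pos: [0.4147, -0.2315, 0.2309]
orientation: [-2.453, -1.961, -0.001]
contact_force: [1.4, -0.4, -0.3]
grip_width: 0.0403
```

```bash
cat > to.py <<'E'
import sys
from h import *
o=r.get_obs();R=cv2.Rodrigues(np.array(o['orientation'],float))[0];p=np.array(o['tcp_pos'])
x,y,z,yaw=map(float,sys.argv[1:]);c,s=np.cos(np.radians(yaw)),np.sin(np.radians(yaw))
T=np.array([[c,s,0],[s,-c,0],[0,0,-1.]])
print('t',o['clock'],'p',p.round(4),'yaw',np.degrees(np.arctan2(R[1,0],R[0,0])).round(2),'F',np.round(o['contact_force'],1),'w',o['grip_width'])
print('shift mm',(R.T@(np.array([x,y,z])-p)*1000).round(1),'turn',cv2.Rodrigues(R.T@T)[0].ravel().round(3))
E
python3 to.py 0.484 -0.122 0.23 93.5
```

```text
t 1.1 p [ 0.4147 -0.2315  0.2309] yaw 77.3 F [ 1.4 -0.4 -0.3] w 0.04029499012717075
shift mm [122.1  43.6   1. ] turn [-0.001 -0.001 -0.283]
```

Call:
{"name": "play_rows", "arguments": {
  "deltas": [
    [40, [41, 15, 0], [0, 0, -0.1]],
    [40, [82, 29, 0], [0, 0, -0.2]],
    [40, [122, 44, 0], [0, 0, -0.283]],
    [40, [122, 44, 50], [0, 0, -0.283]],
    [40, [122, 44, 100], [0, 0, -0.283]],
    [40, [122, 44, 150], [0, 0, -0.283]],
    [40, [122, 44, 170], [0, 0, -0.283]],
    [40, [122, 44, 170], [0, 0, -0.283]]
  ]
}}

```text
clock: 2.1
tcp_pos: [0.4828, -0.1216, 0.0595]
orientation: [-2.149, -2.285, 0.002]
contact_force: [-0.7, -0.6, 1.1]
grip_width: 0.0405
```

```bash
python3 to.py 0.484 -0.122 0.018 93.5
python3 - <<'E'
from h import *
a,_=snap('scene','s2.png');b,_=snap('top','t2.png')
cv2.imwrite('pics/both2.png',np.hstack([cv2.resize(a[120:320,120:420],(600,400)),cv2.resize(b[150:350,230:500],(540,400))])[:,:,::-1][:, :1140])
i=cv2.imread('pics/both2.png');cv2.imwrite('pics/both2.png',cv2.resize(i,None,fx=.7,fy=.7))
E
```

```text
t 2.1 p [ 0.4828 -0.1216  0.0595] yaw 93.53 F [-0.7 -0.6  1.1] w 0.04048190415701031
shift mm [-0.6  1.3 41.5] turn [-0.004 -0.003  0.001]
```

View pics/both2.png

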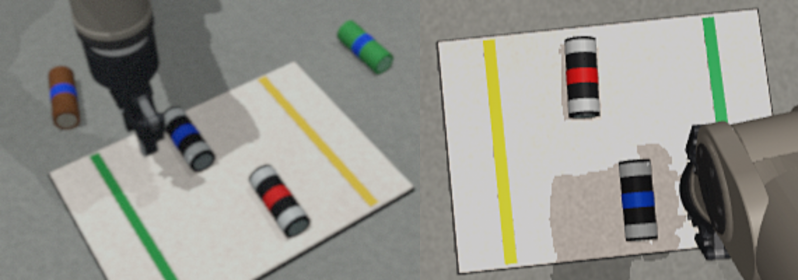

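The left crop (scene) shows the fingers behind the blue tube on the green-line side, squared to it. The right crop (top) shows the tubes unmoved, with the red one well clear. Next I lower and start pushing.

Call:
{"name": "play_rows", "arguments": {
  "deltas": [
    [40, [0, 1, 20], [0, 0, 0]],
    [40, [0, 1, 38], [0, 0, 0]],
    [40, [0, 1, 41], [0, 0, 0]],
    [40, [6, 1, 41], [0, 0, 0]],
    [40, [12, 1, 41], [0, 0, 0]],
    [40, [18, 1, 41], [0, 0, 0]],
    [40, [24, 1, 41], [0, 0, 0]],
    [40, [30, 1, 41], [0, 0, 0]]
  ]
}}

```text
clock: 3.2
tcp_pos: [0.484, -0.0914, 0.0208]
orientation: [-2.152, -2.288, -0.002]
contact_force: [0.1, -0.5, 0.4]
grip_width: 0.0401
```

Call:
{"name": "play_rows", "arguments": {
  "deltas": [
    [40, [6, 0, 0], [0, 0, 0]],
    [40, [12, 0, 0], [0, 0, 0]],
    [40, [18, 0, 0], [0, 0, 0]],
    [40, [24, 0, 0], [0, 0, 0]],
    [40, [30, 0, 0], [0, 0, 0]],
    [40, [36, 0, 0], [0, 0, 0]],
    [40, [42, 0, 0], [0, 0, 0]],
    [40, [42, 0, 0], [0, 0, 0]]
  ]
}}

```text
clock: 4.2
tcp_pos: [0.4814, -0.0488, 0.0209]
orientation: [-2.15, -2.289, -0.002]
contact_force: [-0.0, 0.8, 1.0]
grip_width: 0.0397
```

```bash
python3 to.py 0.478 0.045 0.018 93.5
python3 - <<'E'
from h import *
a,_=snap('scene','s3.png');b,_=snap('top','t3.png')
i=np.hstack([cv2.resize(a[120:320,120:420],(600,400)),cv2.resize(b[150:350,230:500],(540,400))])[:,:,::-1]
cv2.imwrite('pics/both3.png',cv2.resize(i,None,fx=.7,fy=.7))
E
```

```text
t 4.2 p [ 0.4814 -0.0488  0.0209] yaw 93.58 F [-0.   0.8  1. ] w 0.03973642636917071
shift mm [93.9  2.4  3. ] turn [ 0.    -0.001  0.001]
```

View pics/both3.png

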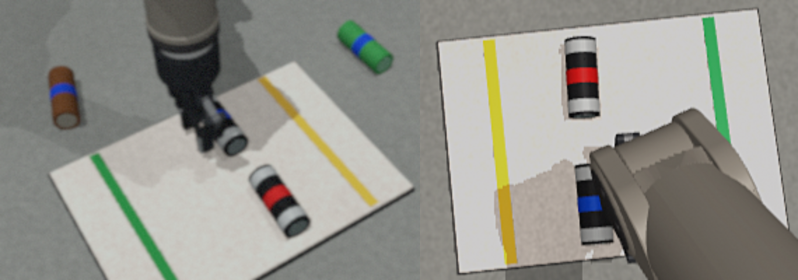

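Right crop: the tube has rolled about 55 mm to a full-frame centre near (351,295), is still square, and the red tube is untouched. Carrying on, slower towards the end.

Call:
{"name": "play_rows", "arguments": {
  "deltas": [
    [40, [6, 0, 0], [0, 0, 0]],
    [40, [12, 0, 0], [0, 0, 0]],
    [40, [18, 0, 0], [0, 0, 0]],
    [40, [24, 0, 0], [0, 0, 0]],
    [40, [30, 0, 0], [0, 0, 0]],
    [40, [36, 0, 0], [0, 0, 0]],
    [40, [41, 0, 0], [0, 0, 0]],
    [40, [45, 0, 0], [0, 0, 0]]
  ]
}}

```text
clock: 5.3
tcp_pos: [0.4786, -0.0042, 0.0209]
orientation: [-2.151, -2.289, -0.001]
contact_force: [-0.4, 0.3, -0.7]
grip_width: 0.04
```

Call:
{"name": "play_rows", "arguments": {
  "deltas": [
    [40, [4, 0, 0], [0, 0, 0]],
    [40, [8, 0, 0], [0, 0, 0]],
    [40, [12, 0, 0], [0, 0, 0]],
    [40, [16, 0, 0], [0, 0, 0]],
    [40, [20, 0, 0], [0, 0, 0]],
    [40, [24, 0, 0], [0, 0, 0]],
    [40, [28, 0, 0], [0, 0, 0]],
    [40, [28, 0, 0], [0, 0, 0]]
  ]
}}

```text
clock: 6.3
tcp_pos: [0.4769, 0.0242, 0.0209]
orientation: [-2.151, -2.289, -0.002]
contact_force: [-0.0, -0.6, -0.1]
grip_width: 0.04
```

```bash
python3 to.py 0.478 0.045 0.018 93.5
python3 - <<'E'
from h import *
a,_=snap('scene','s4.png');b,_=snap('top','t4.png')
i=np.hstack([cv2.resize(a[120:320,120:420],(600,400)),cv2.resize(b[150:350,230:500],(540,400))])[:,:,::-1]
cv2.imwrite('pics/both4.png',cv2.resize(i,None,fx=.7,fy=.7))
E
```

```text
t 6.3 p [0.4769 0.0242 0.0209] yaw 93.58 F [-0.  -0.6 -0.1] w 0.03998430464161886
shift mm [20.7  2.4  2.9] turn [ 0.    -0.001  0.001]
```

View pics/both4.png

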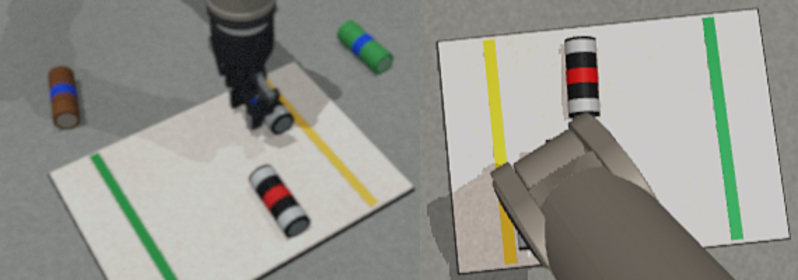

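The top camera is blocked. In the scene crop the tube's near end, at about (280,120), is just short of the yellow line. I'll check with the wrist camera.

Run:
```python
from h import *
snap('wrist','w4.png')
```

```text
(no output)
```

View pics/w4.png

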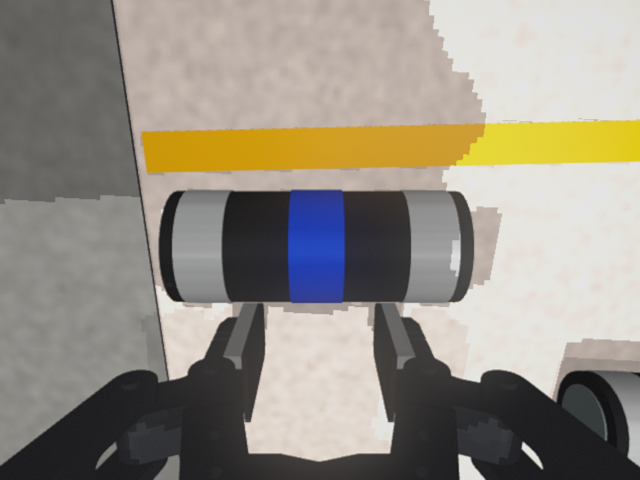

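Wrist view: the tube spans rows 190–303 and columns 160–474, parallel to the line (centre row about 148). There is a small gap to the fingers.

```bash
cat > w.py <<'E'
from h import *
def wpx(u,v,z,o):
    m=r.camera_model('wrist');T=np.array(m['T_tool_cam']);R=cv2.Rodrigues(np.array(o['orientation'],float))[0];p=np.array(o['tcp_pos'])
    M=R@T[:3,:3];c=p+R@T[:3,3];ray=M@np.linalg.inv(m['mtx'])@np.array([u,v,1.]);return c+ray*(z-c[2])/ray[2]
E
python3 - <<'E'
from w import *
o=r.get_obs();m=r.camera_model('wrist')
a=wpx(147,152,.012,o);b=wpx(600,143,.012,o);L=b-a;L/=np.linalg.norm(L);n=np.array([-L[1],L[0],0])
# tangent rays of tube (radius 18, axis z=.03) in plane (n,z): axis at equal angle between tangent rays
R=cv2.Rodrigues(np.array(o['orientation'],float))[0];c=np.array(o['tcp_pos'])+R@np.array(m['T_tool_cam'])[:3,3]
an=[]
for v in (190,303):
    e=wpx(316,v,.03,o)-c; an.append(np.arctan2(e@n,-e[2]))
t=(c@n)+(c[2]-.03)*np.tan(np.mean(an))
print('line ang',np.degrees(np.arctan2(L[1],L[0])),'axis n',t-np.array(o['tcp_pos'])@n,'from tcp; line n',(a-np.array(o['tcp_pos']))@n,'remaining',a@n-t)
print('implied radius check', np.hypot(c@n-t,c[2]-.03)*np.sin(abs(an[1]-an[0])/2), a,b)
d=np.load('pics/w4.png.npy');print('depth',d[240,316],d[148,316],'cam z',c[2])
E
```

```text
line ang 4.711162154146041 axis n 0.032977703062581465 from tcp; line n 0.06271263228396659 remaining 0.02973492922138514
implied radius check 0.01834557359575071 [0.41447558 0.08137888 0.012     ] [0.57083002 0.09426422 0.012     ]
depth 0.12236027 0.14861873 cam z 0.1638627627104152
```

Call:
{"name": "play_rows", "arguments": {
  "deltas": [
    [40, [2, 0, 0], [0, 0, 0]],
    [40, [6, 0, 0], [0, 0, 0]],
    [40, [10, 0, 0], [0, 0, 0]],
    [40, [14, 0, 0], [0, 0, 0]],
    [40, [18, 0, 0], [0, 0, 0]],
    [40, [22, 0, 0], [0, 0, 0]],
    [40, [26, 0, 0], [0, 0, 0]],
    [40, [30, 0, 0], [0, 0, 0]]
  ]
}}

```text
clock: 7.45
tcp_pos: [0.4749, 0.0538, 0.0209]
orientation: [-2.151, -2.289, -0.001]
contact_force: [0.3, -0.1, 0.9]
grip_width: 0.0399
```

Call:
{"name": "play_rows", "arguments": {
  "deltas": [
    [40, [-10, 0, 0], [0, 0, 0]],
    [40, [-25, 0, 0], [0, 0, 0]],
    [40, [-30, 0, -30], [0, 0, 0]],
    [40, [-30, 0, -60], [0, 0, 0]],
    [40, [-60, 0, -100], [0, 0, 0]],
    [40, [-100, 0, -130], [0, 0, 0]],
    [40, [-150, 0, -130], [0, 0, 0]],
    [40, [-150, 0, -130], [0, 0, 0]]
  ]
}}

```text
clock: 8.45
tcp_pos: [0.4835, -0.1021, 0.1508]
orientation: [2.162, 2.278, -0.001]
contact_force: [-0.9, 0.8, -0.2]
grip_width: 0.0399
```

```bash
python3 to.py 0.478 0.045 0.018 93.5
python3 - <<'E'
from h import *
a,_=snap('scene','s5.png');b,_=snap('top','t5.png')
i=np.hstack([cv2.resize(b[150:350,230:430],(600,600)),a[120:320,230:430]  if 0 else np.zeros((600,0,3),np.uint8)])[:,:,::-1]
cv2.imwrite('pics/t5c.png',i)
E
```

```text
t 8.45 p [ 0.4835 -0.1021  0.1508] yaw 93.01 F [-0.9  0.8 -0.2] w 0.03991635309841625
shift mm [147.4   2.2 132.7] turn [-0.     0.001 -0.009]
```

View pics/t5c.png

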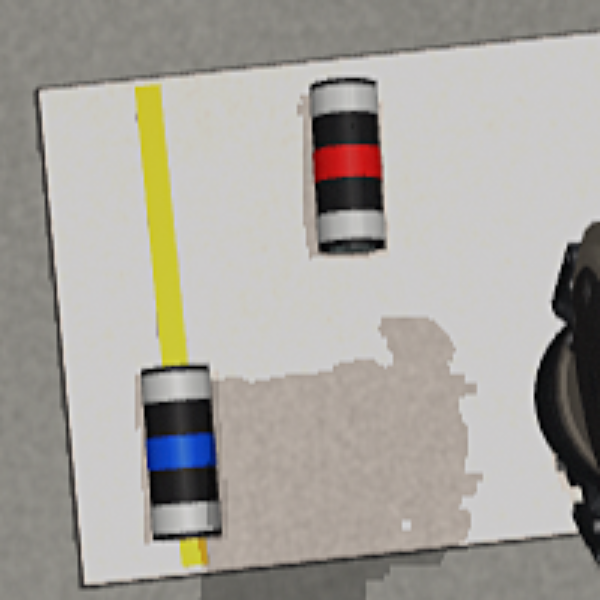

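The tube lies across the line: its centre is at crop (181,452) and the line is at about column 184 there. I'll check the numbers, then hand in if they're good.

Run:
```python
from h import *
f=lambda x,y,z:px2w('top',230+x/3,150+y/3,z)
a=f(148,86,.012);b=f(195,566,.012);y=(b-a)/np.linalg.norm(b-a);n=np.array([-y[1],y[0],0])
e=f(181,452,.03)-(a+b)/2;t=f(187,537,.03)-f(175,367,.03);q=f(348,162,.048)
print('along',e@y,'across',e@n,'angle',np.degrees(np.arctan2(t@n,t@y)))
p0=cv2.imread('pics/top1.png').astype(int);p1=cv2.imread('pics/t5.png').astype(int)
g=lambda p:np.argwhere((p[:,:,2]>150)&(p[:,:,1]<80)&(p[:,:,0]<80)).mean(0)
h=lambda p:np.argwhere((p[:,:,0]>120)&(p[:,:,2]<90)&(p[:,:,1]<110)&(np.arange(640)[None]>240)&(np.arange(640)[None]<340)).mean(0)
print('red',g(p0),g(p1))
r.grab_frame('wrist');c=r.grab_frame('top')[0][:,:,::-1].astype(int);print('blue',h(p1),h(c))
k=(abs((f(181,452,.03)-(a+b)/2)@n)<.01) and np.linalg.norm(g(p0)-g(p1))<2 and np.linalg.norm(h(p1)-h(c))<.3
print(k)
if k: print(r.hand_in())
```

```text
along 0.07061551876199947 across -0.0008284836361810829 angle -1.5498260175101313
red [203.2460733 346.0052356] [203.34951456 346.05825243]
blue [300.15981735 289.11872146] [300.1826484  289.16894977]
True
the job is handed in; nothing more can be done
None
```

I rolled the blue-banded tube slowly onto the yellow line with the half-open fingers, in four pushes, then backed the arm off and up and handed the job in at about 8.6 s.

The last top-view checks before hand-in:

| Check | Measured | Limit |
|---|---|---|
| Blue tube centre, across the line | about 1 mm off | 15 mm |
| Blue tube centre, along the line from its middle | 71 mm | 110 mm |
| Blue tube axis against the line | about 1.5° | 12° |
| Blue tube motion between two pictures | none visible (0.06 px) | at rest |
| Red tube shift in the picture | about 0.1 px | 15 mm (about 9 px) |

No check failed or disagreed. I did not measure the tube's turning directly. The wrist force read about 1 N at the end of each move, and the tube coasted ahead of the fingers, which fits rolling.

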